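Bolt the sauce jar in and unscrew its tight cap

ROBOT

A 6-joint arm with a two-finger parallel gripper is mounted at the origin on the work surface. World frame = base frame: x ahead of the robot, y to its left, z up, the work surface at z = 0. Lengths are in mm, angles in rad, forces in N, time in s.
With the tool pointing down it reaches from about 425 to 925 mm from the base axis. Payload 12.5 kg.
Tool frame: the origin (TCP) lies between the finger pads; the fingertips stand 11 mm ahead of it and the grasp point (between the pads) lies 8 mm behind it; z points along the fingers, y is the line along which they close (so a half turn about z gives the same grasp; the last joint's range is limited). The gripper opens to 85 mm and grips with 20 to 120 N. Pads are 22 mm wide; open, the fingers measure 114 mm over their backs; the gripper's body (76 mm by 85 mm) begins 54 mm behind the grasp point. The pads swing forward as they close: fully open they stand 13 mm farther back than shut.
Start: joints at [1.159, 0.491, 1.559, -0, 1.092, -0.106], TCP at [188.144, 596.028, 207.027] pointing down, gripper open.
Joint ranges: [-3.1, 3.1], [-0.84, 2.19], [0.05, 2.79], [-1.13, 4.28], [0.06, 2.93], [-2.69, 2.69]. Speed limits (rad/s): [2.22, 2.22, 2.79, 3.14, 3.14, 3.14].

INTERFACE

Orientations are given as a rotation vector (axis times angle).
In Python, from plant import ctrl gives the robot as it stands.
- The arm moves only by the shell command python3 -m handwheel 'ROWS'. ROWS is JSON, a list of rows, each a list of 7 numbers: the shift along the tool's x, y, z in mm, then the turn, a rotation vector about the tool's x, y, z in rad, then the finger opening in mm, from 0 to 85.4. A call has 1 to 8 rows; each row shifts and turns the commanded pose from where the row before left it, along the tool's axes as they then stand; what a row does not reach is not made up. A row lasts 1/12 s, in which the tool goes at most 41.7 mm and 7.16 degrees, less where a joint would pass 70% of its speed; a pose out of reach is approached as far as the arm can. A call is refused whole if a number of a shift passes 41.7 or a number of a turn 0.125, either way. A call with a gripper value outside its range is refused whole. The fingers move at their own pace and stop on an object; the grip force is fixed at half the most. Time passes only in rows, so rows that do not move let the fingers close. It gives the time, the measured TCP pose, the force, the opening and the grip force at its end, in the units of the state.
- ctrl.state(): the state, without advancing time (a new reading comes with each control period).
- ctrl.capture(name): name is "side" or "top"; returns a dict with "img" (480x640x3 uint8, blue, green, red), "fx", "fy", "cx", "cy" (pixels), "R" (3x3) and "t" (3): a world point X has camera coordinates R X + t. Camera axes: x right, y down, z forward; pixel columns grow to the right and rows downward; lengths in mm; the calibration is good to about 2 mm. A picture is of the moment at which its call begins. There is no depth.
- ctrl.sign_off(): hands the job in; it is judged then, once.
Trained networks look in a picture, given as the dict that the camera call returned (one of the last four; its "shot" number tells which), for a name from the list of things; names that differ only in an ending like _2 or _b are one class to them, and where a whole thing is asked for, a point or a joint stands for the part that bears it (a point fixed in the world has none). Each returns a list of dicts, best first, with "confidence" (0 to 1); they miss things now and then, are a little off and sometimes report something else, mostly with a low value. They report only what shows in the picture. A call takes as long as a camera call. They do not tell look-alikes from the thing itself.
- ctrl.boxes_of(target, picture): "xy" ([column, row] as shares, 0 to 1, of the picture: columns of its width, rows of its height, amid what is visible of it).
- ctrl.pinpoint(target, picture): "xy" ([column, row] as shares, 0 to 1, of the picture: columns of its width, rows of its height: a listed point, or the origin of a listed thing).
The state is a dict: "clock": time; "qpos": joint angles; "joint_vel": joint speeds; "joint_efforts": joint torques, N m; "position": TCP position; "orientation": TCP orientation; "contact_force": force on the tool from outside, world axes, zero at the start; "torque": the same for the moment, N m; "width": opening from 0.0 (shut) to 1.0 (fully open); "grip_force": force on a finger pad.
Only numpy, scipy, OpenCV 4.12 (cv2) and the standard library are available. Lean on these libraries where they do the work, as an engineer would, in place of code of your own. Each camera call takes 0.05 s, during which the arm holds its last target. There are 200 camera calls.

TASK

The square sauce jar stands in the bay of the opening station on the kitchen counter: slide the station's bolt fully home into its keeper so that the jar is braced, then unscrew the tight aluminium cap (anticlockwise from above) until its threads let go, without lifting or tipping the jar. Lift the cap straight off and finish while still holding it, level and still, about two centimetres above the middle of the open mouth, touching nothing of the jar. Leave the bolt home and the other things on the counter alone.

Things in the scene. Friction and masses are not known exactly. Their poses are not given: they have to be found in the camera images.
- station: Fixed station, white base plate 12 mm thick (x -62..62, y -85..215 mm). Origin on the counter under the jar bay's centre; -x is its open front. Steel back wall: face at x 35, top 72 mm above the counter; cheeks at y +-48, tops 65. The bolt slides along y at x -43, 45 mm up, in a slotted track (x -57..-29, y 48..205, top 52) towards -y across the bay's front into the keeper.
- keeper (a point): Mouth of the keeper, a steel eye 15 mm deep (top 63 mm above the counter) into which the bolt's nose goes; on the bolt's axis at x -43, y -48, z 45 mm of the station. Station's axes.
- bolt (a joint): Sliding bolt, a steel rod 12 mm thick. Metres: 0 = drawn back, grows as it slides towards the station's -y, 0.110 = fully home at its end stop, nose flush with the keeper's far side; the nose enters the keeper at about 0.095. Starts at 0 to 0.03. Needs about 3 N to slide and stays where it is left.
- bolt_grip (a point): Grip point on the bolt's handle, an upright black round post 16 mm in diameter on the bolt; 105 mm above the counter. The post's top is 17 mm above this point; below, it is free for 50 mm. At joint value q (mm) it lies at x -43, y 185 - q mm of the station. Station's axes.
- jar_mouth (a point): Centre of the rim plane of the mouth of the white square plastic jar, hidden under the cap, 122 mm above the counter; z up, x and y square to the jar's sides. The neck is 43 mm in diameter, 51 mm over its three short threads. A springy seal in the mouth pushes the cap up with about 16 N.
- jar: The same jar: loose, 0.3 to 0.6 kg, 66 by 66 mm, shoulder 74 mm and rim 110 mm above its origin, which is the centre of its underside. Stands on the station's plate with about 2 mm play to the back wall and to the home bolt: when the cap is twisted it turns about 4 degrees, then is braced.
- cap_mid (a point): Centre (half-way up) of the round aluminium cap: 60 mm in diameter, 24 mm tall, 50 g. On the jar it lies 6.5 mm below the rim; the cap's lower edge is then 17 mm above the jar's shoulder and 11 mm above the cone of the neck. Lifted by 18.5 mm, its lower edge is level with the rim. Axes turn with the cap, z up.
- cap: The same cap; origin at the centre of its lower edge, axes of cap_mid. Tight: up to 0.6 N m. Yaw relative to the jar (anticlockwise from above) is 5 to 27 degrees at the start; beyond 60 its three lugs are clear of the threads and it lifts straight off; at about 100 it meets a stop. A turn of 70 degrees from the start always frees it.
- squeeze_bottle_mid (a point): Bystander: white squeeze bottle with yellow spout, 58 mm in diameter, 195 mm tall; point at 70 mm height.
- bowl_mid (a point): Bystander: steel bowl 120 mm in diameter, 50 mm tall; point at 25 mm height.
- round_jar_mid (a point): Bystander: round white jar, 64 mm in diameter, 100 mm tall; point at 50 mm height.
There are look-alikes about, which are no part of the job. What is shaped like the cap but blue or green is not meant. What is shaped like the jar but blue is not meant.

How it is judged (in metres and radians):
On the way, in this order (a step that is already met when the one before it is completed fails the run):
1. the bolt is home in its keeper while the cap is still screwed on (value of joint bolt above 0.1 m and angle between the x axis of cap_mid and the x axis of jar_mouth, either way round below 0.75 rad and z of cap_mid in the frame of jar_mouth below -0.002 m), for 0.2 s.
2. the cap is unscrewed and comes off, the bolt still home (value of joint bolt above 0.1 m and angle between the x axis of cap_mid and the x axis of jar_mouth, either way round above 0.8 rad and z of cap_mid in the frame of jar_mouth above 0.004 m), for 0.1 s.
At the end, for the whole second after the job is handed in: The bolt is home (joint above 0.100); the fingers hold the cap still and level (within 0.2 rad), its lower edge 4 to 44 mm above the jar's rim and its centre within 20 mm of the mouth's axis, not touching the jar; the jar stands upright on the station's plate (value of joint bolt above 0.1 m and z of cap_mid in the frame of jar_mouth between 0.016 and 0.056 m and horizontal distance between cap_mid and jar_mouth below 0.02 m and angle between cap_mid's own z axis and vertical below 0.2 rad and contact force between the fingers and cap above 1 N and contact force between cap and jar below 0.05 N and linear speed of cap below 0.03 m/s and linear speed of jar below 0.02 m/s and z of jar_mouth in the frame of station between 0.118 and 0.126 m and angle between jar_mouth's own z axis and vertical below 0.08 rad); the arm keeps its last pose, push and grip.
It fails at once if the jar is lifted or tipped (z of jar_mouth in the frame of station above 0.13 m or angle between jar_mouth's own z axis and vertical above 0.2 rad).
It fails at once if the jar spins in the bay instead of being braced (angle between the x axis of jar_mouth and the x axis of station, either way round above 0.3 rad).
It fails at once if a bystander is disturbed (distance of any of squeeze_bottle_mid, bowl_mid, round_jar_mid from where it was at the start of the episode above 0.03 m).
It also fails if it takes over 48 s, if anything falls off the work surface, if the arm or the gripper's body presses on something with over 40 N, if the wrist force passes 120 N, or if a joint passes its speed limit or range.

## Working session

There is one attempt and no reset: what is moved stays moved. The work goes in short steps, Python scripts to look and compute and a shell command to move; the robot and the scene stay as the last step left them, time stands still between calls to the robot, and variables do not carry over. Pictures are saved under pics/ and viewed, at most 13 in all, crops included, and the job is handed in when it is done.

```bash
ls; mkdir -p pics
cat > h.py <<'E'
import numpy as np,cv2,json
from plant import ctrl
E
python3 - <<'E'
from h import *
s=ctrl.state();print({k:np.round(v,3).tolist() for k,v in s.items()})
for n in("side","top"):
    p=ctrl.capture(n);cv2.imwrite(f"pics/{n}0.png",p["img"])
    print(n,p["fx"],p["cx"],p["cy"],np.round(p["R"],3).tolist(),np.round(p["t"],1))
    for t in("station","keeper","bolt_grip","jar_mouth","jar","cap_mid","squeeze_bottle_mid","bowl_mid","round_jar_mid"):
        print(t,[(round(d["confidence"],2),np.round(np.array(d["xy"])*[640,480],1).tolist()) for d in ctrl.pinpoint(t,p)])
E
```

```text
pics
{'clock': 0.0, 'qpos': [1.159, 0.492, 1.559, -0.0, 1.092, -0.106], 'joint_vel': [-0.001, -0.0, -0.002, 0.0, -0.001, 0.0], 'joint_efforts': [0.0, -61.842, -26.161, -0.0, 0.004, 0.0], 'position': [188.037, 595.758, 206.406], 'orientation': [-0.478, -3.105, 0.002], 'contact_force': [-0.521, -0.531, -0.037], 'torque': [0.036, 0.045, 0.035], 'grip_force': 0.0, 'width': 1.001}
side 600.7690432848044 313.6833540378335 243.17147521742476 [[0.865, -0.502, 0.017], [-0.355, -0.634, -0.687], [0.355, 0.589, -0.726]] [-495.5  272.3 1054.8]
station [(0.79, [347.7, 307.7]), (0.63, [354.9, 463.2])]
keeper [(0.93, [349.6, 321.6]), (0.4, [346.0, 309.9])]
bolt_grip [(0.83, [277.8, 234.0]), (0.36, [250.3, 148.6])]
jar_mouth [(0.73, [282.5, 341.8])]
jar [(0.77, [284.3, 380.1]), (0.58, [347.3, 303.0])]
cap_mid [(0.91, [349.0, 266.6]), (0.91, [390.1, 250.4]), (0.82, [430.3, 277.8])]
squeeze_bottle_mid [(0.83, [246.0, 147.9])]
bowl_mid [(0.6, [354.4, 465.4])]
round_jar_mid [(0.78, [453.4, 398.2])]
top 471.2394786088806 320.7917555553351 235.73342303213303 [[0.027, -1.0, 0.016], [-0.997, -0.028, -0.065], [0.066, -0.014, -0.998]] [ -23.2  588.4 1120.8]
station [(0.69, [361.9, 235.4])]
keeper [(0.89, [384.7, 248.3])]
bolt_grip [(0.62, [294.6, 262.3]), (0.39, [476.1, 311.3])]
jar_mouth [(0.71, [399.9, 321.5]), (0.59, [361.6, 229.7])]
jar [(0.71, [363.7, 233.5]), (0.55, [390.0, 314.0])]
cap_mid [(0.94, [331.5, 174.7]), (0.88, [364.3, 230.4]), (0.6, [373.2, 157.0])]
squeeze_bottle_mid [(0.57, [153.4, 216.7]), (0.49, [365.6, 227.6])]
bowl_mid [(0.76, [478.1, 308.0])]
round_jar_mid [(0.61, [481.6, 226.3])]
```

View pics/side0.png

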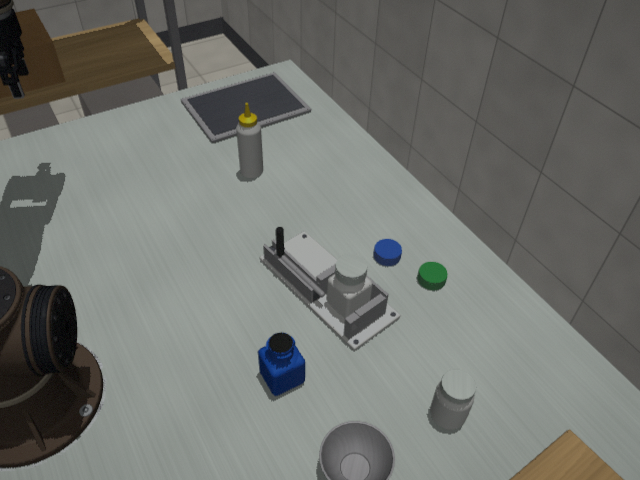

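View pics/top0.png

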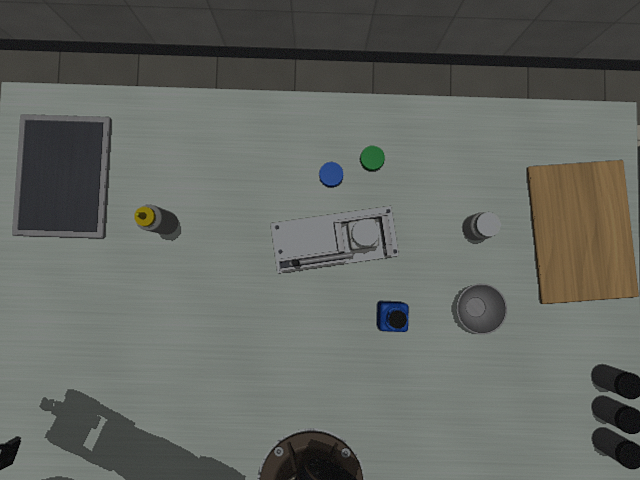

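```bash
cat >> h.py <<'E'
def rays(p,uv):
    d=np.linalg.inv(p["R"])@np.array([(uv[0]-p["cx"])/p["fx"],(uv[1]-p["cy"])/p["fy"],1]); return -np.array(p["R"]).T@np.array(p["t"]),d/np.linalg.norm(d)
def tri(ps,uvs):
    A=np.zeros((3,3));b=np.zeros(3);rs=[rays(p,u) for p,u in zip(ps,uvs)]
    for c,d in rs: M=np.eye(3)-np.outer(d,d);A+=M;b+=M@c
    X=np.linalg.solve(A,b);return X,[float(np.linalg.norm((np.eye(3)-np.outer(d,d))@(X-c))) for c,d in rs]
def atz(p,uv,z):
    c,d=rays(p,uv);return c+d*(z-c[2])/d[2]
def proj(p,X):
    x=np.array(p["R"])@X+np.array(p["t"]);return np.array([p["cx"],p["cy"]])+np.array([p["fx"],p["fy"]])*x[:2]/x[2]
E
python3 - <<'E'
from h import *
S=ctrl.capture("side");T=ctrl.capture("top")
for n,a,b,z in(("keeper",(349.6,321.6),(384.7,248.3),45),("grip",(277.8,234),(294.6,262.3),105),("cap",(349,266.6),(364.3,230.4),115.5),("jar",(347.3,303),(363.7,233.5),12),("bottle",(246,147.9),(153.4,216.7),70),("station",(347.7,307.7),(361.9,235.4),0)):
    X,e=tri([S,T],[a,b]);print(n,X.round(1),np.round(e,1),atz(S,a,z).round(1),atz(T,b,z).round(1))
for n,b,z in(("bowl",(478.1,308),25),("rj",(481.6,226.3),50)): print(n,atz(T,b,z).round(1))
E
```

```text
keeper [ 560.4 -158.6   38.4] [1.7 1.7] [ 555.9 -161.8   45. ] [ 561.7 -158.5   45. ]
grip [520.6  51.8 106.3] [1.8 1.8] [519.6  53.8 105. ] [522.2  51.  105. ]
cap [593.5 -99.6 118.7] [3.8 3.8] [591.6 -95.8 115.5] [ 597.1 -101.8  115.5]
jar [ 592.6 -108.2   18.8] [5.2 5.2] [ 590.9 -101.9   12. ] [ 597.8 -111.5   12. ]
bottle [614.  387.7  58.3] [6.3 6.3] [602.6 376.7  70. ] [618.5 380.9  70. ]
station [ 591.8 -107.1    2.3] [2.1 2.1] [ 590.9 -104.8    0. ] [ 593.8 -108.4    0. ]
bowl [ 425.7 -388.4   25. ]
rj [ 620.  -386.9   50. ]
```

Side picture: the aluminium cap sits at (349,267) on the white jar in the station, and the black bolt post is at (279,240). Look-alikes are the blue cap (388,250), the green cap (432,275) and the blue jar (283,365). In the top picture the cap is at (365,233), with the blue cap at (331,174), the green cap at (372,157) and the blue jar at (393,316). I choose the aluminium cap on the white jar and will check it in a crop with the model overlaid.

```bash
cat >> h.py <<'E'
def W(st,P):
    x,y,a=st;P=np.atleast_2d(P).astype(float);c,s=np.cos(a),np.sin(a)
    return P@np.array([[c,s,0],[-s,c,0],[0,0,1]])+[x,y,0]
E
python3 - <<'E'
from h import *
from scipy.optimize import least_squares
S=ctrl.capture("side");T=ctrl.capture("top")
box=[[-62,-85],[62,-85],[62,215],[-62,215]]
obs=[(S,(-43,-48,45),(349.6,321.6)),(T,(-43,-48,45),(384.7,248.3)),(S,(0,0,115.5),(349,266.6)),(T,(0,0,115.5),(364.3,230.4)),(S,(0,0,0),(347.7,307.7)),(T,(0,0,0),(361.9,235.4)),
# plate top corners read from the top picture
(T,(62,215,12),(271,223.5)),(T,(-62,215,12),(278,273.5)),(T,(62,-85,12),(391,207)),(T,(-62,-85,12),(398,257)),(S,(-62,-85,12),(354.5,344)),(S,(62,-85,12),(399,315))]
def f(v):
    r=[proj(p,W(v[:3],P)[0])-np.array(u) for p,P,u in obs]
    g=W(v[:3],(-43,185-v[3],105))[0]
    r+=[proj(S,g)-[277.8,234],proj(T,g)-[294.6,262.3]];return np.concatenate(r)
o=least_squares(f,[593,-105,.17,19],loss="soft_l1");print(o.x.round(3),f(o.x).reshape(-1,2).round(1).tolist())
st=o.x[:3];q=o.x[3]
def crop(p,c,w=100,h=75):
    k=4;x0,y0=c[0]-w//2,c[1]-h//2
    M=np.float32([[k,0,-k*x0],[0,k,-k*y0]]);im=cv2.warpAffine(p["img"],M,(w*k,h*k),flags=cv2.INTER_CUBIC)
    im=cv2.convertScaleAbs(im,alpha=1.3)
    def ln(P,col): cv2.polylines(im,[np.int32([(proj(p,X)-[x0,y0])*k+k/2 for X in W(st,P)])],True,col,1)
    ln([b+[12] for b in box],(0,0,255))
    t=np.linspace(0,6.28,40);ln(np.c_[30*np.cos(t),30*np.sin(t),0*t+127.5],(0,255,0))
    ln(np.c_[-43+8*np.cos(t),185-q+8*np.sin(t),0*t+122],(255,0,255))
    ln([[-57,48,52],[-29,48,52],[-29,205,52],[-57,205,52]],(255,128,0));return im
cv2.imwrite("pics/crop.png",np.vstack([crop(S,(330,287),160,75*2//1-10),crop(T,(335,238),160,10)]) if 0 else np.hstack([crop(S,(330,287),100*1+50,140),crop(T,(335,238),150,140)])[:, :1200])
im=cv2.imread("pics/crop.png");cv2.imwrite("pics/crop.png",cv2.resize(im,(800,373),interpolation=cv2.INTER_AREA))
E
```

```text
[ 5.91628e+02 -1.03952e+02  1.70000e-01  1.89330e+01] [[-0.3, -1.5], [-0.0, 1.8], [2.4, 2.9], [0.9, 2.5], [0.1, -0.5], [-1.8, 0.8], [-1.4, -0.2], [-1.4, 0.3], [0.1, -1.0], [0.8, -0.9], [-0.4, 4.3], [1.6, -0.6], [1.0, 0.2], [-0.6, 0.5]]
```

View pics/crop.png

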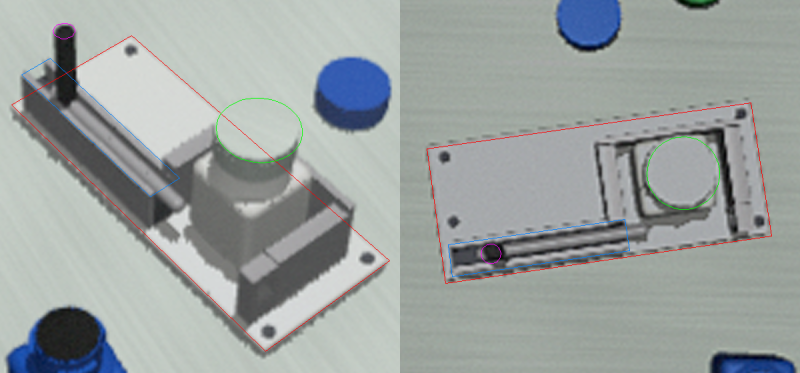

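The overlay fits: station at (591.6, -104), yaw 0.17 rad, q about 19 mm. The crop shows the pale aluminium cap on the white jar in the bay; the blue and green caps lie apart. Moving to the post.

```bash
python3 -m handwheel '[[-30,-26,0,0,0,0,85],[-30,-26,0,0,0,0,85],[-30,-26,0,0,0,0,85],[-30,-26,0,0,0,0,85],[-30,-26,0,0,0,0,85],[-30,-26,0,0,0,0,85],[-30,-26,0,0,0,0,85],[-30,-26,0,0,0,0,85]]' >/dev/null; python3 -m handwheel '[[-30,-26,0,0,0,0,85],[-30,-26,0,0,0,0,85],[-30,-26,0,0,0,0,85],[-30,-26,0,0,0,0,85],[-30,-26,0,0,0,0,85],[-30,-26,0,0,0,0,85],[-30,-26,0,0,0,0,85],[-30,-26,0,0,0,0,85]]'; python3 -m handwheel '[[0,0,0,0,0,0.122,85],[0,0,0,0,0,0.122,85],[0,0,0,0,0,0.122,85],[0,0,0,0,0,0.122,85],[0,0,0,0,0,0.122,85],[0,0,0,0,0,0.122,85],[0,0,0,0,0,0.122,85],[0,0,0,0,0,0.122,85]]'; python3 -m handwheel '[[0,0,0,0,0,0.122,60],[0,0,0,0,0,0,60]]'
cat >> h.py <<'E'
from scipy.spatial.transform import Rotation as Ro
def st():
    s=ctrl.state();R=Ro.from_rotvec(s["orientation"]).as_matrix()
    print("t",round(s["clock"],2),"p",s["position"].round(1) if hasattr(s["position"],"round") else np.round(s["position"],1),"yang",round(float(np.degrees(np.arctan2(R[1,1],R[0,1]))),1),"F",np.round(s["contact_force"],1),"T",np.round(s["torque"],2),"w",round(s["width"]*85.4,1),"g",round(s["grip_force"],1),"q1,6",np.round(s["qpos"],2)[[0,5]]);return s,R
def to(X):
    s,R=st();print("tool shift",(R.T@(np.array(X)-s["position"])).round(1))
E
python3 -c "
from h import *
to([521,52.2,97])"
```

```text
clock: 2.53
position: [521.4, 52.8, 207.2]
orientation: [0.479, 3.104, 0.0]
contact_force: [1.1, 1.4, -0.2]
width: 0.997
grip_force: 0.0
clock: 3.2
position: [520.6, 54.8, 207.0]
orientation: [1.886, 2.512, 0.0]
contact_force: [0.1, 0.3, 0.3]
width: 0.997
grip_force: 0.0
clock: 3.37
position: [520.7, 54.8, 207.1]
orientation: [2.035, 2.393, 0.0]
contact_force: [-0.6, -1.2, -0.4]
width: 0.739
grip_force: 0.0
t 3.37 p [520.7  54.8 207.1] yang 9.2 F [-0.6 -1.2 -0.4] T [0.02 0.   0.01] w 63.1 g 0.0 q1,6 [-0.02 -0.18]
tool shift [-2.600e+00 -1.000e-01  1.101e+02]
```

```bash
python3 -m handwheel '[[-2.6,0,35,0,0,0,50],[0,0,35,0,0,0,50],[0,0,25,0,0,0,50],[0,0,15,0,0,0,50],[0,0,0,0,0,0,50]]'
python3 - <<'E'
from h import *
st()
a=ctrl.capture("side")["img"];b=ctrl.capture("top")["img"]
f=lambda i,x,y:cv2.resize(i[y:y+100,x:x+130],None,fx=3,fy=3,interpolation=cv2.INTER_CUBIC)
cv2.imwrite("pics/post.png",np.hstack([f(a,220,190),f(b,230,200)]))
E
```

```text
clock: 3.78
position: [519.7, 52.2, 94.3]
orientation: [-2.021, -2.4, 0.005]
contact_force: [0.0, 0.3, 0.1]
width: 0.587
grip_force: 0.0
t 3.78 p [519.7  52.2  94.3] yang 9.8 F [0.  0.3 0.1] T [0.04 0.01 0.  ] w 50.2 g 0.0 q1,6 [-0.03 -0.2 ]
```

View pics/post.png

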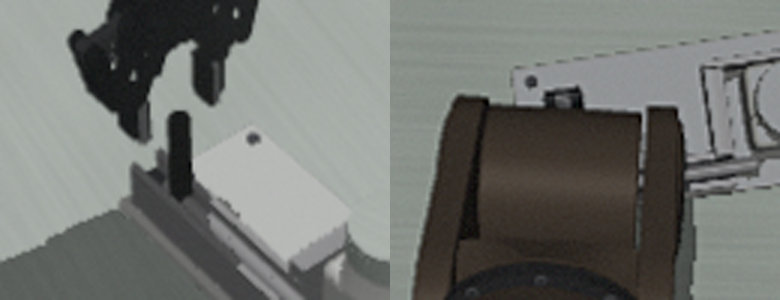

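Run:
```python
from h import *
S=ctrl.capture("side");T=ctrl.capture("top")
s,R=st();P=np.array(s["position"])
for z in(11,5,0,-8,-20):
  for y in(-25,25):
    for x in(-11,11):
      X=P+R@np.array([x,y,z]);print(z,y,x,X.round(0),"crop",((proj(S,X)-[220,190])*3).round(0),((proj(T,X)-[230,200])*3+[390,0]).round(0))
```

```text
t 3.98 p [521.7  52.3  98.2] yang 9.7 F [-0.2  0.1  0. ] T [-0.02 -0.01  0.03] w 49.8 g 0.0 q1,6 [-0.03 -0.19]
11 -25 -11 [499.  37.  87.] crop [158. 177.] [602. 219.]
11 -25 11 [495.  59.  87.] crop [138. 159.] [573. 223.]
11 25 -11 [548.  46.  87.] crop [217. 143.] [593. 153.]
11 25 11 [545.  67.  87.] crop [197. 125.] [564. 157.]
5 -25 -11 [499.  37.  93.] crop [158. 171.] [602. 219.]
5 -25 11 [495.  59.  93.] crop [138. 152.] [573. 223.]
5 25 -11 [548.  46.  93.] crop [217. 137.] [593. 153.]
5 25 11 [545.  67.  93.] crop [197. 119.] [564. 157.]
0 -25 -11 [499.  37.  98.] crop [158. 166.] [602. 219.]
0 -25 11 [495.  59.  98.] crop [137. 147.] [572. 223.]
0 25 -11 [548.  46.  98.] crop [217. 132.] [592. 152.]
0 25 11 [545.  67.  98.] crop [197. 114.] [563. 157.]
-8 -25 -11 [499.  37. 106.] crop [157. 158.] [601. 219.]
-8 -25 11 [495.  59. 106.] crop [137. 139.] [572. 223.]
-8 25 -11 [548.  46. 106.] crop [217. 123.] [592. 152.]
-8 25 11 [545.  67. 106.] crop [197. 105.] [563. 156.]
-20 -25 -11 [499.  37. 118.] crop [156. 145.] [601. 219.]
-20 -25 11 [495.  59. 118.] crop [136. 126.] [571. 223.]
-20 25 -11 [548.  46. 118.] crop [217. 111.] [592. 152.]
-20 25 11 [544.  67. 118.] crop [196.  92.] [562. 156.]
```

```bash
python3 -m handwheel '[[0,0,0,0,0,0,0],[0,0,0,0,0,0,0],[0,0,0,0,0,0,0],[0,0,0,0,0,0,0],[0,0,0,0,0,0,0],[0,0,0,0,0,0,0]]'
python3 - <<'E'
from h import *
a=ctrl.capture("side")["img"];st()
cv2.imwrite("pics/post2.png",cv2.resize(a[190:290,220:350],None,fx=4,fy=4,interpolation=cv2.INTER_CUBIC))
E
```

```text
clock: 4.48
position: [521.5, 52.3, 97.7]
orientation: [2.027, 2.398, 0.002]
contact_force: [0.1, -0.4, 7.2]
width: 0.004
grip_force: 3.5
t 4.53 p [521.5  52.3  97.7] yang 9.6 F [-0.1 -0.2  7.7] T [ 0.02 -0.    0.04] w 0.3 g 3.5 q1,6 [-0.03 -0.19]
```

View pics/post2.png

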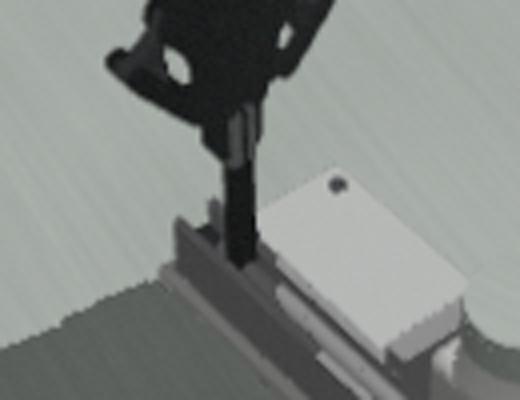

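The fingers shut to 0.3 mm on top of the post (tip at crop (235,165), post below it). Fz is +7 N, so the real fingertips are about 35 mm higher than the reading suggests. I'll raise, open and go lower by that amount, watching the force.

```bash
python3 -m handwheel '[[0,0,-6,0,0,0,50],[0,0,0,0,0,0,50],[0,0,0,0,0,0,50],[0,0,0,0,0,0,50],[0,0,8,0,0,0,50],[0,0,8,0,0,0,50],[0,0,0,0,0,0,50]]'; python3 -m handwheel '[[0,0,8,0,0,0,50],[0,0,8,0,0,0,50],[0,0,8,0,0,0,50],[0,0,0,0,0,0,50],[0,0,0,0,0,0,50]]'
python3 - <<'E'
from h import *
a=ctrl.capture("side")["img"];b=ctrl.capture("top")["img"];st()
f=lambda i,x,y:cv2.resize(i[y:y+100,x:x+130],None,fx=3,fy=3,interpolation=cv2.INTER_CUBIC)
cv2.imwrite("pics/post3.png",np.hstack([f(a,220,190),f(b,230,200)]))
E
```

```text
clock: 5.12
position: [520.2, 52.3, 85.1]
orientation: [-2.027, -2.397, 0.003]
contact_force: [0.4, 1.1, -0.5]
width: 0.585
grip_force: 0.0
clock: 5.53
position: [520.8, 52.3, 62.3]
orientation: [-2.028, -2.398, 0.001]
contact_force: [0.9, -0.4, 0.3]
width: 0.588
grip_force: 0.0
t 5.63 p [521.2  52.3  63. ] yang 9.6 F [ 0.7 -0.9 -0. ] T [-0.02  0.03  0.01] w 49.9 g 0.0 q1,6 [-0.03 -0.19]
```

View pics/post3.png

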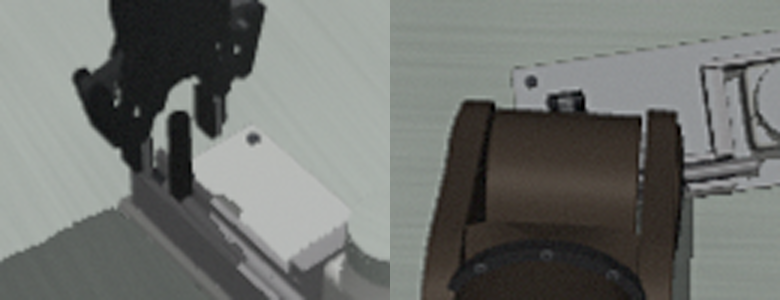

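The fingers now straddle the post (tips at crop (145,170) and (215,135), post at (180,150)). Closing.

```bash
python3 -m handwheel '[[0,0,0,0,0,0,0],[0,0,0,0,0,0,0],[0,0,0,0,0,0,0],[0,0,0,0,0,0,0],[0,0,0,0,0,0,0],[0,0,0,0,0,0,0]]'; python3 -c "
from h import *
st()"
```

```text
clock: 6.13
position: [523.0, 52.4, 63.6]
orientation: [2.026, 2.396, 0.005]
contact_force: [7.4, 0.9, -0.2]
width: 0.171
grip_force: 58.8
t 6.13 p [523.   52.4  63.6] yang 9.6 F [ 7.4  0.9 -0.2] T [ 0.31 -0.95  0.06] w 14.6 g 58.8 q1,6 [-0.03 -0.19]
```

```bash
python3 -m handwheel '[[-6,1,0,0,0,0,0],[-12,1,0,0,0,0,0],[-14,0,0,0,0,0,0],[-14,0,0,0,0,0,0],[-14,0,0,0,0,0,0],[-14,0,0,0,0,0,0],[-8,0,0,0,0,0,0],[0,0,0,0,0,0,0]]'; python3 -c "
from h import *
st()"; python3 -m handwheel '[[-4,0,0,0,0,0,0],[-3,0,0,0,0,0,0],[-2,0,0,0,0,0,0],[-2,0,0,0,0,0,0],[0,0,0,0,0,0,0],[0,0,0,0,0,0,0]]'; python3 -c "
from h import *
st()"
```

```text
clock: 6.8
position: [537.3, -29.8, 63.6]
orientation: [2.029, 2.397, 0.001]
contact_force: [0.8, -2.6, 4.2]
width: 0.168
grip_force: 59.6
t 6.8 p [537.3 -29.8  63.6] yang 9.5 F [ 0.8 -2.6  4.2] T [-0.5   0.14  0.06] w 14.3 g 59.6 q1,6 [-0.18 -0.34]
clock: 7.3
position: [538.2, -35.9, 63.6]
orientation: [-2.027, -2.396, -0.004]
contact_force: [0.8, 30.7, 9.1]
width: 0.172
grip_force: 60.0
t 7.3 p [538.2 -35.9  63.6] yang 9.5 F [ 0.8 30.7  9.1] T [ 4.58 -0.02  0.01] w 14.7 g 60.0 q1,6 [-0.19 -0.36]
```

```bash
python3 -m handwheel '[[0,0,0,0,0,0,45],[0,0,0,0,0,0,45],[0,0,0,0,0,0,45],[0,0,0,0,0,0,45],[0,0,-30,0,0,0,45],[0,0,-35,0,0,0,50],[0,0,-30,0,0,0,85],[0,0,-15,0,0,0,85]]'
python3 -m handwheel '[[40,0,0,0,0,0,85],[40,0,0,0,0,0,85],[40,0,0,0,0,0,85],[0,0,0,0,0,0,85]]'
python3 - <<'E'
from h import *
st()
S=ctrl.capture("side");T=ctrl.capture("top")
for n,p in(("S",S),("T",T)):
  for t in("bolt_grip","cap_mid","keeper","jar_mouth"):
    for f in(ctrl.pinpoint,ctrl.boxes_of): print(n,t,f.__name__,[(round(d["confidence"],2),np.round(np.array(d["xy"])*[640,480],1).tolist()) for d in f(t,p)][:3])
o=(591.6,-104,.17)
for n,P in(("grip110",(-43,75,105)),("cap",(0,0,115.5)),("keeper",(-43,-48,45))):print(n,[proj(p,W(o,P)[0]).round(1) for p in(S,T)])
f=lambda i,x,y:cv2.resize(i[y:y+130,x:x+130],None,fx=3,fy=3,interpolation=cv2.INTER_CUBIC)
cv2.imwrite("pics/home.png",np.hstack([f(S["img"],280,220),f(T["img"],290,180)]))
E
```

```text
clock: 7.97
position: [539.4, -39.6, 176.4]
orientation: [2.027, 2.396, 0.003]
contact_force: [0.4, -0.1, 0.2]
width: 0.846
grip_force: 0.0
clock: 8.3
position: [517.1, 83.8, 173.2]
orientation: [-2.024, -2.402, -0.001]
contact_force: [0.1, -0.6, 0.9]
width: 0.996
grip_force: 0.0
t 8.3 p [517.1  83.8 173.2] yang 9.7 F [ 0.1 -0.6  0.9] T [-0.04 -0.03  0.05] w 85.1 g 0.0 q1,6 [ 0.03 -0.14]
S bolt_grip call [(0.72, [309.5, 261.3])]
S bolt_grip call [(0.84, [313.8, 288.3])]
S cap_mid call [(0.83, [349.0, 268.8]), (0.7, [429.3, 277.6]), (0.59, [387.8, 253.2])]
S cap_mid call [(0.89, [433.1, 278.8]), (0.88, [387.7, 252.2]), (0.56, [348.6, 269.5])]
S keeper call [(0.67, [348.2, 317.6]), (0.6, [451.7, 399.2])]
S keeper call [(0.73, [318.3, 289.4])]
S jar_mouth call [(0.92, [280.6, 342.3])]
S jar_mouth call [(0.79, [350.0, 294.1]), (0.74, [281.8, 363.4])]
T bolt_grip call [(0.74, [334.5, 256.6])]
T bolt_grip call []
T cap_mid call [(0.97, [331.1, 175.4]), (0.85, [373.0, 156.3]), (0.73, [363.0, 233.0])]
T cap_mid call [(0.75, [374.9, 158.6]), (0.58, [329.1, 174.2])]
T keeper call [(0.7, [385.0, 249.8]), (0.27, [335.7, 258.1])]
T keeper call [(0.72, [336.7, 236.2])]
T jar_mouth call [(0.82, [397.7, 321.9]), (0.68, [365.6, 228.7]), (0.26, [364.3, 233.5])]
T jar_mouth call [(0.62, [348.8, 234.5]), (0.6, [393.8, 315.8])]
grip110 [array([307.9, 260.7]), array([334.4, 257. ])]
cap [array([351.4, 269.5]), array([365.3, 232.9])]
keeper [array([349.3, 320.1]), array([384.7, 250.1])]
```

View pics/home.png

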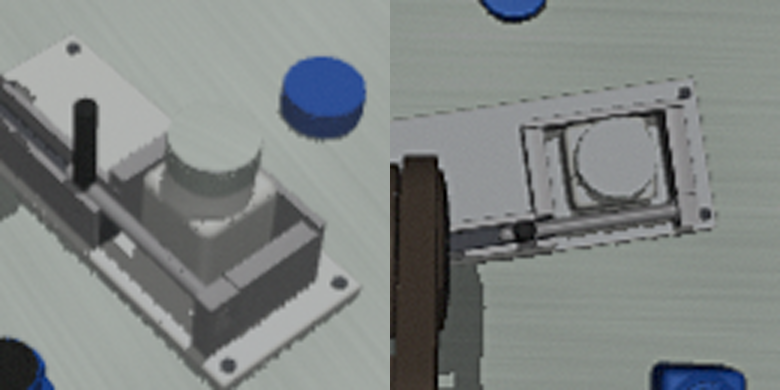

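The bolt is home: post at (309,261) side and (334,257) top, both as predicted. The cap centre in the top picture is (365,233), also as predicted. Going over the cap.

```bash
python3 -m handwheel '[[-39.6,8.5,0,0,0,0,85],[-39.6,8.5,0,0,0,0,85],[-39.6,8.5,0,0,0,0,85],[-39.6,8.5,0,0,0,0,85],[-39.6,8.5,0,0,0,0,85],[0,0,0,0,0,0,85],[0,0,0,0,0,0,85]]'; python3 -c "
from h import *
to([592.5,-104,110])
S=ctrl.capture('side')
cv2.imwrite('pics/over.png',cv2.resize(S['img'][190:340,260:460],None,fx=3,fy=3))"
```

```text
clock: 9.78
position: [593.6, -110.8, 172.4]
orientation: [-2.032, -2.396, 0.0]
contact_force: [-0.2, 0.2, 0.2]
width: 0.995
grip_force: 0.0
t 9.78 p [ 593.6 -110.8  172.4] yang 9.4 F [-0.2  0.2  0.2] T [ 0.03 -0.02  0.  ] w 85.0 g 0.0 q1,6 [-0.29 -0.46]
tool shift [ 6.9  0.1 62.4]
```

View pics/over.png

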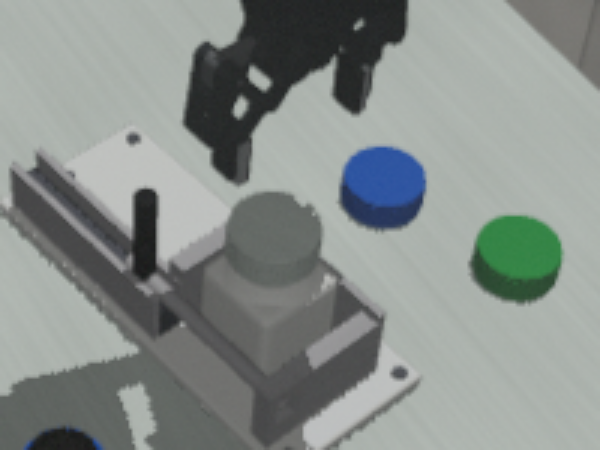

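Run:
```python
from h import *
S=ctrl.capture("side");s,R=st();P=np.array(s["position"])
for z in(11,-10,-24,-35,-50):
  print(z,[((proj(S,P+R@np.array([-11,y,z]))-[260,190])*3).round(0).tolist() for y in(-42,42)], ((proj(S,P+R@np.array([0,0,z]))-[260,190])*3).round(0))
```

```text
t 9.88 p [ 593.  -108.5  172.8] yang 9.6 F [-0.4  0.6 -0.3] T [ 0.01  0.   -0.  ] w 84.8 g 0.0 q1,6 [-0.29 -0.46]
11 [[245.0, 236.0], [348.0, 171.0]] [285. 192.]
-10 [[247.0, 212.0], [351.0, 147.0]] [287. 168.]
-24 [[248.0, 196.0], [353.0, 130.0]] [289. 152.]
-35 [[249.0, 183.0], [355.0, 117.0]] [290. 139.]
-50 [[250.0, 165.0], [358.0, 99.0]] [292. 121.]
```

```bash
python3 -m handwheel '[[4,0,30,0,0,0,85],[0,0,20,0,0,0,85],[0,0,0,0,0,0,85],[0,0,0,0,0,0,85]]'; python3 -c "
from h import *
to([592.5,-104,67])"
```

```text
clock: 10.22
position: [592.3, -103.8, 122.9]
orientation: [-2.026, -2.399, 0.001]
contact_force: [0.5, 0.2, 0.4]
width: 0.993
grip_force: 0.0
t 10.22 p [ 592.3 -103.8  122.9] yang 9.7 F [0.5 0.2 0.4] T [ 0.01  0.   -0.01] w 84.8 g 0.0 q1,6 [-0.28 -0.45]
tool shift [-0.3  0.2 55.9]
```

```bash
python3 -m handwheel '[[0,0,12,0,0,0,85],[0,0,14,0,0,0,85],[0,0,14,0,0,0,85],[0,0,10,0,0,0,85],[0,0,6,0,0,0,85],[0,0,0,0,0,0,85],[0,0,0,0,0,0,85]]'; python3 -m handwheel '[[0,0,0,0,0,0,40],[0,0,0,0,0,0,40],[0,0,0,0,0,0,40],[0,0,0,0,0,0,40],[0,0,0,0,0,0,40],[0,0,0,0,0,0,40]]';python3 -c "
from h import *
st()
S=ctrl.capture('side')
cv2.imwrite('pics/grip.png',cv2.resize(S['img'][190:340,260:460],None,fx=3,fy=3))"
```

```text
clock: 10.8
position: [593.1, -105.0, 67.7]
orientation: [2.028, 2.399, 0.001]
contact_force: [-0.5, -0.6, 0.0]
width: 0.993
grip_force: 0.0
clock: 11.3
position: [593.5, -105.1, 67.9]
orientation: [2.027, 2.398, 0.002]
contact_force: [1.5, 1.4, 6.4]
width: 0.674
grip_force: 63.1
t 11.3 p [ 593.5 -105.1   67.9] yang 9.6 F [1.5 1.4 6.4] T [ 0.15 -0.12  0.  ] w 57.6 g 63.1 q1,6 [-0.28 -0.45]
```

View pics/grip.png

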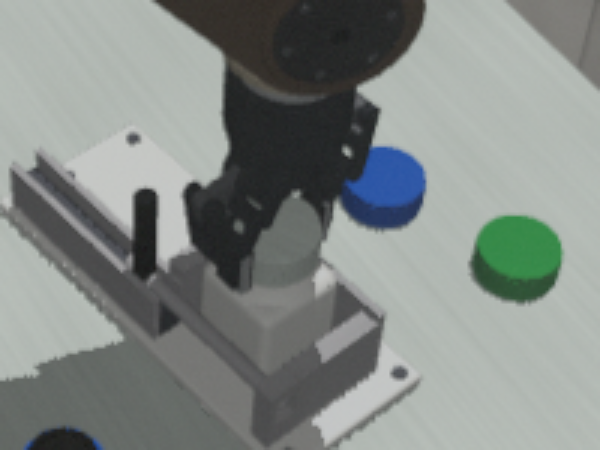

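```bash
python3 -m handwheel '[[0,0,0,0,0,-0.06,40],[0,0,0,0,0,-0.06,40],[0,0,0,0,0,-0.06,40],[0,0,0,0,0,-0.06,40],[0,0,0,0,0,0,40]]' >/dev/null; python3 -c "
from h import *
st()"; python3 -m handwheel '[[0,0,0,0,0,-0.08,40],[0,0,0,0,0,-0.08,40],[0,0,0,0,0,-0.08,40],[0,0,0,0,0,0,40]]'>/dev/null;  python3 -c "
from h import *
st()"
```

```text
t 11.77 p [ 593.3 -105.2   67.9] yang 23.5 F [ 0.5 -0.1  6.2] T [0.02 0.04 0.12] w 57.6 g 63.2 q1,6 [-0.29 -0.7 ]
t 12.1 p [ 593.3 -105.2   67.9] yang 37.4 F [0.4 1.2 5.9] T [-0.   -0.06  0.09] w 57.4 g 63.2 q1,6 [-0.29 -0.94]
```

```bash
python3 -m handwheel '[[0,0,0,0,0,-0.12,40],[0,0,0,0,0,-0.12,40],[0,0,0,0,0,-0.12,40],[0,0,0,0,0,0,40]]' >/dev/null; python3 -c "
from h import *
st()"; python3 -m handwheel '[[0,0,0,0,0,-0.12,40],[0,0,0,0,0,-0.12,40],[0,0,0,0,0,-0.12,40],[0,0,0,0,0,-0.10,40],[0,0,0,0,0,0,40]]'>/dev/null;  python3 -c "
from h import *
st()
S=ctrl.capture('side')
cv2.imwrite('pics/turned.png',cv2.resize(S['img'][190:340,260:460],None,fx=3,fy=3))"
```

```text
t 12.43 p [ 593.6 -105.3   68.6] yang 58.1 F [-1.4 -0.1 14.2] T [-0.03  0.19  0.07] w 57.7 g 63.9 q1,6 [-0.29 -1.3 ]
t 12.85 p [ 594.3 -105.3   68.9] yang 84.4 F [ 1.1  2.5 14.6] T [ 0.31 -0.19  0.18] w 57.3 g 63.9 q1,6 [-0.28 -1.76]
```

View pics/turned.png

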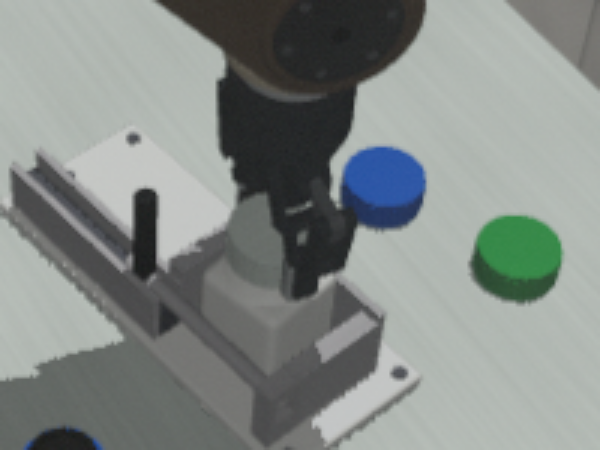

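The picture shows the jar unmoved and the fingers turned 75°. Fz jumped to 14 N, which is the seal's push, so the threads have let go. Lifting gently.

```bash
python3 -m handwheel '[[0,0,-2,0,0,0,40],[0,0,-2,0,0,0,40],[0,0,-2,0,0,0,40],[0,0,0,0,0,0,40]]' >/dev/null; python3 -c "
from h import *
st()"; python3 -m handwheel '[[0,0,-4,0,0,0,40],[0,0,-4,0,0,0,40],[0,0,-4,0,0,0,40],[0,0,0,0,0,0,40]]'>/dev/null;  python3 -c "
from h import *
st()"
```

```text
t 13.23 p [ 592.8 -105.    73.2] yang 84.1 F [1.7 1.  0.6] T [ 0.3  -0.34 -0.02] w 57.6 g 64.1 q1,6 [-0.29 -1.75]
t 13.57 p [ 592.9 -105.2   85.9] yang 84.1 F [ 0.5  0.4 -0.4] T [-0.02 -0.04  0.01] w 57.9 g 64.1 q1,6 [-0.29 -1.75]
```

Free (force about 0). Up to 38 mm in total.

```bash
python3 -m handwheel '[[0,0,-6,0,0,0,40],[0,0,-6,0,0,0,40],[0,0,-5,0,0,0,40],[0,0,-3,0,0,0,40],[0,0,0,0,0,0,40],[0,0,0,0,0,0,40],[0,0,0,0,0,0,40],[0,0,0,0,0,0,40]]';  python3 -c "
from h import *
st()
S=ctrl.capture('side')
cv2.imwrite('pics/off.png',cv2.resize(S['img'][190:340,260:460],None,fx=3,fy=3))"
```

```text
clock: 14.23
position: [592.6, -105.0, 104.7]
orientation: [-0.163, -3.137, -0.0]
contact_force: [0.3, 0.5, -0.7]
width: 0.676
grip_force: 64.1
t 14.23 p [ 592.6 -105.   104.7] yang 84.1 F [ 0.3  0.5 -0.7] T [ 0.02 -0.01 -0.02] w 57.7 g 64.1 q1,6 [-0.29 -1.75]
```

View pics/off.png

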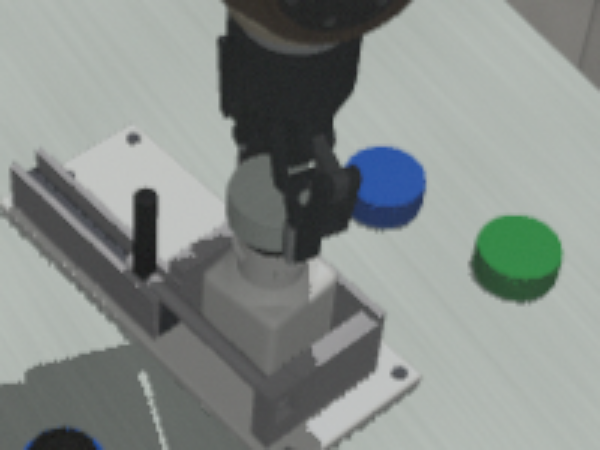

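The cap is held level above the bare neck (cap at crop (258,205), neck at (273,265)). The jar is upright and the bolt post is unmoved at (145,235). Handing in.

```bash
python3 -c "
from h import *
print(ctrl.sign_off())"
```

```text
the job is handed in; nothing more can be done
None
```

I slid the bolt home, unscrewed the cap and lifted it off. It was held level about 2 cm above the open mouth when I handed the job in at about 14 s; the hand-in gave no verdict.

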